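# Clip the tool-tether reel's snap hook to the anchor eye

## Robot

A 6-joint arm with a two-finger parallel gripper is mounted at the origin on the work surface. World frame = base frame: x ahead of the robot, y to its left, z up, the work surface at z = 0. Lengths are in mm, angles in rad, forces in N, time in s.
With the tool pointing down it reaches from about 275 to 750 mm from the base axis. Payload 10.2 kg.
Tool frame: the origin (TCP) lies midway between the tips of the shut fingers; the grasp point (between the pads) lies 19 mm behind it; z points along the fingers, y is the line along which they close (so a half turn about z gives the same grasp; the last joint's range is limited). The gripper opens to 85 mm and grips with 20 to 120 N. Pads are 22 mm wide; open, the fingers measure 114 mm over their backs; the gripper's body (76 mm by 85 mm) begins 54 mm behind the grasp point. The pads swing forward as they close: fully open they stand 13 mm farther back than shut.
Start: joints at [-1.571, 0.313, 1.498, -0, 1.331, -0.223], TCP at [115.991, -512.032, 231.294] pointing down, gripper open.
Joint ranges: [-2.94, 2.94], [-0.97, 2.17], [0.19, 2.56], [-1.23, 4.37], [0.02, 3.11], [-2.88, 2.88]. Speed limits (rad/s): [2.39, 2.39, 3.01, 3.14, 3.14, 3.14].

## Interface

Orientations are given as a unit quaternion [w, x, y, z].
In Python, from rig import ctrl gives the robot as it stands.
- The arm moves only by the tool send_rows, never from a script. Its argument "targets" is a list of rows, each a list of 7 numbers: the closure, from -1 (fully open) to 1 (shut), so that 0 is half open, then the shift along the tool's x, y, z in m, then the turn, a rotation vector about the tool's x, y, z in rad. In form: [[claw, dx, dy, dz, ax, ay, az], ...]. A call has exactly 10 rows; each row shifts and turns the commanded pose from where the row before left it, along the tool's axes as they then stand; what a row does not reach is not made up. A row lasts 1/8 s, in which the tool goes at most 62.5 mm and 10.7 degrees, less where a joint would pass 70% of its speed; a pose out of reach is approached as far as the arm can. A call with a gripper value outside its range is refused whole. The fingers move at their own pace and stop on an object; "squeeze" is the grip in N (left out, the last holds). Time passes only in rows, so rows that do not move let the fingers close, or fill a call up. It gives the time, the measured TCP pose, the force, the opening and the grip force at its end, in the units of the state.
- ctrl.sense(): the state, without advancing time (a new reading comes with each control period).
- ctrl.capture(name): name is "side" or "top" or "wrist"; returns a dict with "img" (420x560x3 uint8, red, green, blue), "camera_matrix" (3x3 intrinsics, pixels), "k1" (the pictures are not rectified: a ray, as slopes to the right and down, at radius r is drawn at 1 + k1 r^2 times it, then the intrinsics apply), "R" (3x3) and "t" (3): a world point X has camera coordinates R X + t. Camera axes: x right, y down, z forward; pixel columns grow to the right and rows downward; lengths in mm; the calibration is good to about 2 mm. A picture is of the moment at which its call begins. There is no depth.
- ctrl.finish_job(): hands the job in; it is judged then, once.
Trained networks look in a picture, given as the dict that the camera call returned (one of the last four; its "shot" number tells which), for a name from the list of things; names that differ only in an ending like _2 or _b are one class to them, and where a whole thing is asked for, a point or a joint stands for the part that bears it (a point fixed in the world has none). Each returns a list of dicts, best first, with "score" (0 to 1); they miss things now and then, are a little off and sometimes report something else, mostly with a low value. They report only what shows in the picture. A call takes as long as a camera call. They do not tell look-alikes from the thing itself.
- ctrl.boxes_of(query, picture): "extent" ([left, top, width, height] in pixels, round what is visible of it).
- ctrl.landmark_of(query, picture): "point" ([column, row] in pixels: a listed point, or the origin of a listed thing).
The state is a dict: "time_s": time; "joints": joint angles; "dq": joint speeds; "tau": joint torques, N m; "eef_pos": TCP position; "ee_rot": TCP orientation; "force": force on the tool from outside, world axes, zero at the start; "wrist_torque": the same for the moment, N m; "grip_width": opening from 0.0 (shut) to 1.0 (fully open); "grip_force": force on a finger pad.
Only numpy, scipy, OpenCV 4.12 (cv2) and the standard library are available. Lean on these libraries where they do the work, as an engineer would, in place of code of your own. Each camera call takes 0.05 s, during which the arm holds its last target. There are 200 camera calls.

## Task

Pick up the tether reel and clip its snap hook onto a leg of the anchor eye: press the sprung gate against the leg until the leg slips past it into the hook and the gate springs shut. With the gate shut, draw the reel back with a steady tug of about 10 N for about a second to prove that it is caught, then slacken off and let go, leaving the reel lying flat on the mat, still clipped. Never load the eye with more than 15 N, and leave the other tools where they lie.

Things in the scene. Friction and masses are not known exactly. Their poses are not given: they have to be found in the camera images.
- reel_center (a point): Centre of the loose tether reel's case (0.26 kg, varies by 30%): grey rounded box 48 long (x), 30 wide (y), 36 mm tall, lying on its underside, 18 mm below this point; z up. Grip it across its width from above. x points along its rigid steel snap hook, which lies level, 1 mm below this point, clearing the eye's plate when the case is on the mat. Points (x, y) below: mm in this frame.
- spine (a point): Middle of the hook's fixed spine at (67, 17): it runs along x from 44 to 90 at y = 17, then round the bow to the nose. 8 mm round bar; the inside between spine and gate is about 23 mm wide. Axes as reel_center.
- bow (a point): Middle of the hook's round bow, at (90, 2); the bar runs round it 15 mm away, from (90, 17) by (105, 2) to (90, -13). A leg here is clear of the gate. With the reel drawn back fully, a leg's centre bears at about (97, 2). Axes as reel_center.
- nose (a point): Nose, the free end of the hook's bar, at (86, -13); its rounded tip reaches back to x = 82. The shut gate ends at it. Axes as reel_center.
- mouth (a point): Where an 8 mm leg enters, at (76, -13), from the -y side, pushing the gate in. Keep its centre at x 74 to 77; by y = 0 it is well in but still against the gate. Then draw the reel back (its -x) 9 to 12 mm: the leg slips off the gate's end and the gate shuts behind it. Pushed straight in past y = 5 the gate meets its stop and forces climb steeply. Axes as reel_center.
- gate (a joint): Angle (rad) of the gate, a straight 6 mm steel bar 40 mm long on the hook's -y side, hinged about the vertical at (38, -13) and reaching to the nose. 0 = shut, grows inward (to the spine), stop at 0.6; it cannot open outward. A spring shuts it: 2.5 N at its end to start it, 8 N wide open. It is free to shut once a leg's centre is over 47 mm from its hinge.
- eye: Base plate of the anchor eye, fixed on the mat: dark, 50 (x) by 116 (y) by 5 mm; origin at the centre of its underside, z up. On it stands a rigid closed arch of 8 mm round steel bar, 52 mm tall outside, in a plane along y: two upright legs 60 mm apart. The arch is clamped tight in slots along x, anywhere from 6 mm behind to 6 mm ahead of the plate's middle: this is not measured.
- leg_a (a point): Middle of the slot of the leg at y = +30 mm (eye's frame), 17 mm above the mat. The leg's true axis is up to 6 mm from here along the eye's x (either way; both legs alike), so feel for it. The reel, pointing along the eye's x, clips onto this leg from outside, moving towards the eye's -y. The front of the hook's bow touches a leg ahead of it with the leg's centre at (113, 2).
- leg_b (a point): The same for the leg at y = -30 mm; the reel clips onto it if turned half round. Either leg will do.
- driver: Loose screwdriver, 190 mm, black handle, lying on the mat: to be left alone. Origin mid-length on its underside.
- socket: Loose steel socket, 28 mm wide, 40 mm tall, standing: to be left alone. Origin at the centre of its underside.
- spanner: Loose steel spanner, 170 mm, lying: to be left alone. Origin mid-length on its underside.
There are look-alikes about, which are no part of the job. Leave any green look-alike of the part that bears reel_center alone. What is shaped like the eye but blue is not meant.

How it is judged:
By the outcome, as a careful person would: the job done as asked, in the order asked, and still so for the second after the job is handed in, with the robot touching nothing.
It also fails if it takes over 64 s, if anything falls off the work surface, if the arm or the gripper's body presses on something with over 40 N, if the wrist force passes 120 N, or if a joint passes its speed limit or range.

## Working session

There is one attempt and no reset: what is moved stays moved. The work goes in short steps, Python scripts to look and compute and a tool call to move; the robot and the scene stay as the last step left them, time stands still between calls to the robot, and variables do not carry over. Pictures are saved under pics/ and viewed, at most 12 in all, crops included, and the job is handed in when it is done.

Besides the shell and the picture viewer there is one more tool, called after ">>>" by a JSON object that holds its "fn" and its "kwargs". send_rows: Moves the arm, as the interface text tells. Its arguments: {"type":"object","properties":{"targets":{"type":"array"},"squeeze":{"type":"number"}},"required":["targets"]}

```bash
ls; mkdir -p pics; cat > h.py <<'E'
import numpy as np, cv2
from rig import ctrl
from scipy.spatial.transform import Rotation as Ro
def ray(P,px):
    K=np.array(P["camera_matrix"]);k1=P["k1"]
    d=(np.array([px[0],px[1],1.])@np.linalg.inv(K).T)[:2]
    s=d.copy()
    for _ in range(30): s=d/(1+k1*(s@s))
    R=np.array(P["R"]);t=np.array(P["t"])
    return -R.T@t, R.T@np.array([s[0],s[1],1.])
def atz(P,px,z):
    o,v=ray(P,px); return o+v*(z-o[2])/v[2]
def proj(P,X):
    c=np.array(P["R"])@np.array(X,float)+np.array(P["t"]); s=c[:2]/c[2]
    s=s*(1+P["k1"]*(s@s)); K=np.array(P["camera_matrix"])
    return K[:2,:2]@s+K[:2,2]
def tool():
    s=ctrl.sense(); q=s["ee_rot"]; return np.array(s["eef_pos"]),Ro.from_quat([q[1],q[2],q[3],q[0]]),s
def save(P,n): cv2.imwrite("pics/"+n+".png",P["img"][:,:,::-1])
E
python3 - <<'E'
from h import *
np.set_printoptions(precision=1,suppress=True)
p,R,s=tool();print(p,R.as_matrix(),s["force"],s["time_s"],s["grip_width"])
ims=[]
for c in ["top","side"]:
    P=ctrl.capture(c); save(P,c+"1")
    o,v=ray(P,(280,210));print(c,o,v,P["camera_matrix"],P["k1"])
    for n,z in [("reel_center",18),("spine",17),("bow",17),("nose",17),("mouth",17),("eye",0),("leg_a",17),("leg_b",17),("driver",0),("socket",0),("spanner",0)]:
        for d in ctrl.landmark_of(n,P)[:4]:
            print(n,round(d["score"],2),np.array(d["point"]),atz(P,d["point"],z)[:2])
E
```

```text
pics
[ 116.  -511.8  230.7] [[ 1.   0.2  0. ]
 [ 0.2 -1.   0. ]
 [ 0.  -0.  -1. ]] [ 1.3 -0.2 -0.1] 0.0 1.0004384540714326
top [ 391.7  -31.8 1076.2] [ 0.2 -0.  -1. ] [[512.9   0.  282.6]
 [  0.  512.9 212. ]
 [  0.    0.    1. ]] -0.041986604041711416
reel_center 0.83 [440.7 174. ] [ 667.4 -379. ]
reel_center 0.73 [388.8 322.7] [ 355.9 -256.9]
reel_center 0.72 [399.3 266.2] [ 470.4 -282.3]
spine 0.72 [423.8 337.2] [ 326.9 -327.6]
spine 0.58 [415.3 184.5] [ 644.2 -323.4]
spine 0.55 [382.8 238.7] [ 527.7 -250. ]
bow 0.74 [424.7 349.1] [ 303.4 -328.5]
bow 0.68 [385.2 225.2] [ 556.2 -256. ]
bow 0.64 [404.5 182.1] [ 649.3 -300.4]
bow 0.27 [389.7 225.5] [ 555.6 -265.4]
nose 0.92 [419.3 354. ] [ 293.8 -317.2]
nose 0.62 [404.3 173.2] [ 668.8 -300.8]
nose 0.56 [392.  224.8] [ 557.1 -270.3]
nose 0.27 [380.  239.2] [ 526.6 -244.1]
mouth 0.84 [395.1 228.8] [ 548.6 -276.6]
mouth 0.65 [407.  171.6] [ 672.4 -306.7]
mouth 0.6 [415.7 351.2] [ 299.3 -310. ]
eye 0.63 [257.6 132.7] [763.   14.5]
eye 0.61 [261.5 197.2] [618.4   4.4]
leg_a 0.87 [269.  125.2] [774.3 -10.8]
leg_a 0.74 [273.8 190.6] [629.2 
[... 802 characters left out ...]
.67 [313.5 155.3] [ 555.4 -259.9]
bow 0.31 [245.4 220.6] [599.5  27. ]
nose 0.62 [274.6 136.3] [ 677.1 -295.9]
mouth 0.68 [278.8 136.8] [ 666.4 -298.5]
mouth 0.59 [313.6 154.7] [ 556.1 -262.4]
mouth 0.33 [225.9 313.6] [521.5 258.6]
eye 0.95 [180.7 206.6] [758.5  30.5]
eye 0.58 [244.7 220.4] [609.9  10.4]
leg_a 0.97 [243.8 202.7] [629.  -23.8]
leg_a 0.96 [181.4 192.1] [771.6   3.4]
leg_a 0.84 [181.1 209.1] [741.2  53.3]
leg_a 0.69 [244.1 223.7] [597.7  36.8]
leg_b 0.97 [243.8 202.7] [629.  -23.8]
leg_b 0.96 [181.4 192.1] [771.6   3.4]
leg_b 0.84 [181.1 209.1] [741.2  53.3]
leg_b 0.69 [244.1 223.7] [597.7  36.8]
driver 0.76 [221.3 312.9] [536.6 249.4]
spanner 0.61 [242.  147.5] [ 741.4 -235.5]
```

View pics/top1.png

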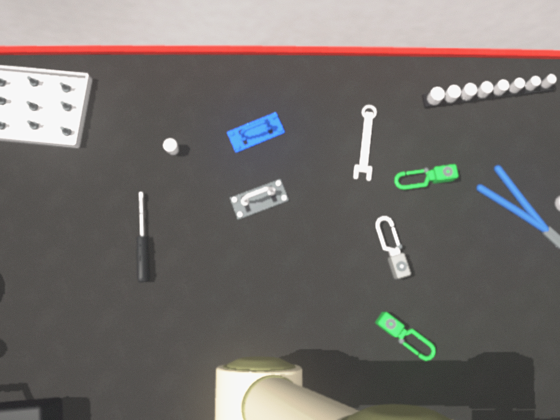

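View pics/side1.png

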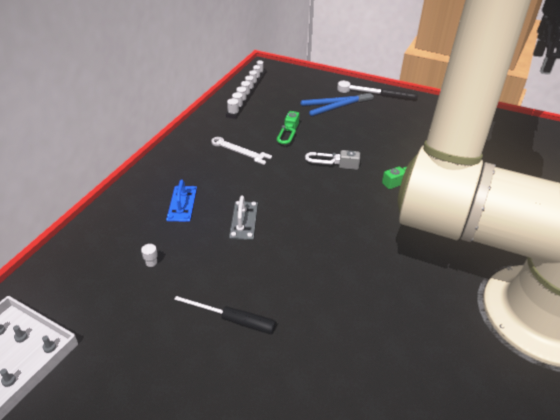

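The pictures show the grey reel at top (399,266) with its bow at (386,225), and the grey eye at top (259,198). The blue eye and the green reels are the look-alikes. I'll go above the grey reel.

>>> {"fn": "send_rows", "kwargs": {"targets": [[-1,0.04,-0.0147,0.002,0,0,0],[-1,0.04,-0.0147,0.002,0,0,0],[-1,0.04,-0.0147,0.002,0,0,0],[-1,0.04,-0.0147,0.002,0,0,0],[-1,0.04,-0.0147,0.002,0,0,0],[-1,0.04,-0.0147,0.002,0,0,0],[-1,0.04,-0.0147,0.002,0,0,0],[-1,0.04,-0.0147,0.002,0,0,0],[-1,0.036,-0.0147,0.002,0,0,0],[-1,0,0,0,0,0,0]]}}

```text
time_s: 2.45
eef_pos: [435.3, -302.9, 213.0]
ee_rot: [-0.0, 0.994, 0.113, -0.0]
force: [-0.2, -0.5, 0.2]
grip_width: 1.001
grip_force: 0.0
```

```bash
cat > look.py <<'E'
from h import *
import sys
np.set_printoptions(precision=1,suppress=True)
p,R,s=tool();print(p,"yaw",np.degrees(np.arctan2(*R.as_matrix()[1::-1,0])),s["force"],s["time_s"],s["grip_width"])
P=ctrl.capture("wrist"); save(P,sys.argv[1]); print(ray(P,(280,210)),np.array(P["camera_matrix"])[0,0])
for n,z in [("reel_center",18),("spine",17),("bow",17),("nose",17),("mouth",17),("eye",0),("leg_a",17)]:
    for d in ctrl.landmark_of(n,P)[:3]:
        print(n,round(d["score"],2),np.array(d["point"]),atz(P,d["point"],z)[:2])
E
python3 look.py w1
```

```text
[ 435.3 -302.9  213. ] yaw 12.949469789560672 [-0.2 -0.5  0.2] 2.45 1.000756572992709
(array([ 517.9, -283.8,  355.5]), array([-0.3, -0.1, -0.9])) 360.6693245370577
reel_center 0.78 [263.7 135.5] [ 471.9 -280.1]
reel_center 0.74 [215.3 247.2] [ 349.8 -255.6]
spine 0.95 [269.4 279.7] [ 324.7 -318.1]
spine 0.89 [239.9  58.1] [ 532.4 -245.8]
bow 0.92 [251.8  28.7] [ 557.6 -251.2]
bow 0.56 [272.1 303.9] [ 296.  -327.5]
nose 0.82 [264.1 302.8] [ 295.4 -318.7]
nose 0.73 [270.2  32.6] [ 558.1 -267.1]
mouth 0.79 [257.4 299.7] [ 297.6 -310.7]
mouth 0.66 [270.8  45.7] [ 548.1 -269.8]
```

View pics/w1.png

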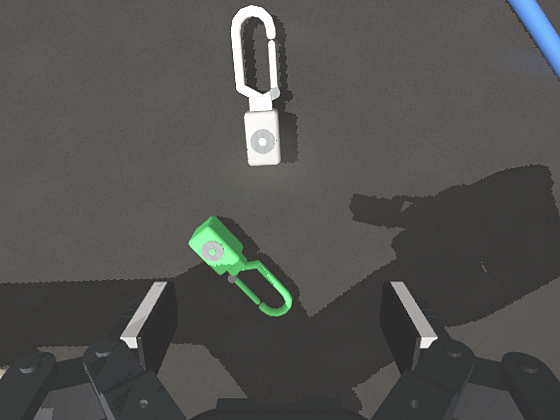

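Wrist view: grey reel case at (263,137), bow at (251,25), gate on the right side. Yaw about 17°, centre near (471,-281).

>>> {"fn": "send_rows", "kwargs": {"targets": [[-1,0.0133,-0.0045,0.01,0,0,-0.025],[-1,0.0133,-0.0045,0.01,0,0,-0.025],[-1,0.0133,-0.0045,0.01,0,0,-0.02],[-1,0,0,0.012,0,0,0],[-1,0,0,0.012,0,0,0],[-1,0,0,0.012,0,0,0],[-1,0,0,0.012,0,0,0],[-1,0,0,0.012,0,0,0],[-1,0,0,0.01,0,0,0],[-1,0,0,0,0,0,0]]}}

```text
time_s: 4.1
eef_pos: [469.1, -281.3, 112.5]
ee_rot: [-0.001, 0.989, 0.146, -0.0]
force: [-0.1, -0.0, 0.5]
grip_width: 0.999
grip_force: 0.0
```

```bash
python3 look.py w2
```

```text
[ 469.1 -281.3  112.5] yaw 16.774715758590222 [-0.1 -0.   0.5] 4.1 0.9994033714103129
(array([ 550.3, -256.8,  254.9]), array([-0.3, -0.1, -0.9])) 360.6693245370577
reel_center 0.73 [204.8 341.1] [ 348.  -255.9]
spine 0.81 [251.7 110.4] [ 530.6 -244.5]
spine 0.59 [274.5 380.4] [ 324.8 -321. ]
bow 0.57 [277.9 403.3] [ 301.2 -331.1]
nose 0.94 [260.4 407.9] [ 291.6 -318. ]
nose 0.55 [297.3  79.2] [ 557.  -266.7]
mouth 0.92 [249.3 401.4] [ 296.  -306.8]
```

>>> {"fn": "send_rows", "kwargs": {"targets": [[-1,0.002,-0.0005,0.013,0,0,-0.006],[-1,0,0,0.013,0,0,0],[-1,0,0,0.013,0,0,0],[-1,0,0,0.013,0,0,0],[-1,0,0,0.013,0,0,0],[-1,0,0,0.013,0,0,0],[-1,0,0,0.013,0,0,0],[-1,0,0,0.011,0,0,0],[-1,0,0,0.006,0,0,0],[-1,0,0,0,0,0,0]], "squeeze": 60}}

```text
time_s: 5.75
eef_pos: [471.0, -280.4, 5.0]
ee_rot: [-0.0, 0.989, 0.149, -0.0]
force: [-0.1, -0.6, 1.3]
grip_width: 0.999
grip_force: 0.0
```

>>> {"fn": "send_rows", "kwargs": {"targets": [[1,0,0,0,0,0,0],[1,0,0,0,0,0,0],[1,0,0,0,0,0,0],[1,0,0,0,0,0,0],[1,0,0,0,0,0,0],[1,0,0,0,0,0,0],[1,0,0,0,0,0,0],[1,0,0,0,0,0,0],[1,0,0,0,0,0,0],[1,0,0,0,0,0,0]]}}

```text
time_s: 7.0
eef_pos: [471.3, -280.6, 5.7]
ee_rot: [0.0, 0.989, 0.149, 0.0]
force: [-0.1, 0.2, 5.6]
grip_width: 0.341
grip_force: 60.4
```

```bash
python3 look.py w3
```

```text
[ 471.3 -280.6    5.7] yaw 17.1177174215704 [-0.1  0.2  5.6] 7.0 0.3409996277856298
(array([ 552.2, -255.4,  148.2]), array([-0.3, -0.1, -0.9])) 360.6693245370577
spine 0.67 [236.7 134.1] [ 532.  -246.1]
nose 0.8 [316.5  79.5] [ 558.  -267.4]
mouth 0.78 [316.  112.8] [ 547.4 -270.9]
eye 0.58 [316.9  81.1] [ 558.2 -269.3]
eye 0.22 [279.7 299.3] [ 460.4 -284.4]
```

View pics/w3.png

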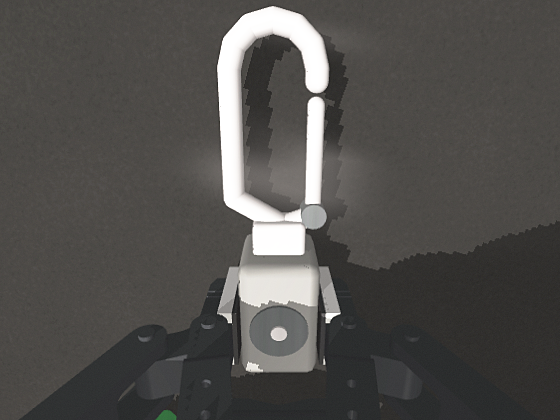

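>>> {"fn": "send_rows", "kwargs": {"targets": [[1,0,0,-0.02,0,0,0],[1,0,0,-0.03,0,0,0],[1,0,0,-0.03,0,0,0],[1,0.015,-0.031,-0.01,0,0,0],[1,0.019,-0.041,0,0,0,0],[1,0.019,-0.041,0,0,0,0],[1,0.019,-0.041,0,0,0,0],[1,0.019,-0.041,0,0,0,0],[1,0.019,-0.041,0,0,0,0],[1,0.016,-0.036,0,0,0,-0.09]]}}

```text
time_s: 8.65
eef_pos: [511.0, 18.4, 94.7]
ee_rot: [-0.0, 0.981, 0.194, -0.001]
force: [0.5, -0.2, -1.2]
grip_width: 0.347
grip_force: 59.8
```

>>> {"fn": "send_rows", "kwargs": {"targets": [[1,0,0,0,0,0,-0.09],[1,0,0,0,0,0,0],[1,0,0,0,0,0,0],[1,0,0,0,0,0,0],[1,0,0,0,0,0,0],[1,0,0,0,0,0,0],[1,0,0,0,0,0,0],[1,0,0,0,0,0,0],[1,0,0,0,0,0,0],[1,0,0,0,0,0,0]]}}

```text
time_s: 9.9
eef_pos: [511.4, 16.6, 95.3]
ee_rot: [-0.0, 0.971, 0.237, 0.0]
force: [0.8, -0.5, -2.3]
grip_width: 0.342
grip_force: 59.9
```

```bash
python3 look.py w4
```

```text
[511.4  16.6  95.3] yaw 27.432373942984704 [ 0.8 -0.5 -2.3] 9.9 0.341776579781285
(array([586.7,  55.8, 237.7]), array([-0.3, -0.2, -0.9])) 360.6693245370577
reel_center 0.85 [282.2 299.5] [460.9 -12.4]
spine 0.86 [229.8 132.4] [549.2  69.5]
nose 0.86 [317.3  84.2] [597.6  36.2]
mouth 0.88 [317.3 109.6] [585.2  29.2]
mouth 0.2 [232.2 136. ] [548.   67.3]
eye 0.85 [362.   83.1] [612.   10.2]
leg_a 0.97 [417.7  86.5] [623.8 -16.3]
leg_a 0.8 [316.1  74.8] [601.8  39.3]
```

View pics/w4.png

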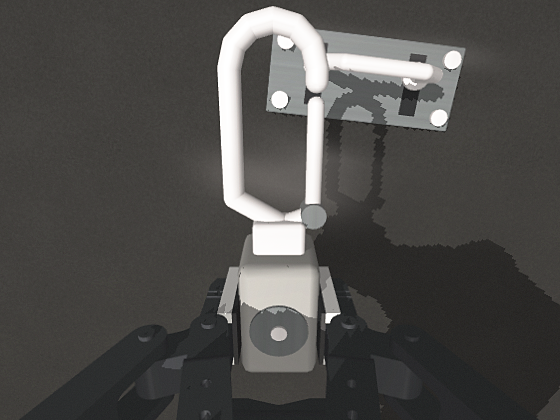

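Wrist view: gripped hook over the eye's plate. Plate corners are at (268,111), (444,131) and (466,47), the arch top bar runs (330,62)–(438,73), and the far slot spans (415,52)–(405,115).

```bash
python3 - <<'E'
from h import *
np.set_printoptions(precision=1,suppress=True)
P=ctrl.capture("wrist")
f=lambda px,z:atz(P,px,z)[:2]
bl,br,tr=f((268,111),5),f((444,131),5),f((466,47),5)
print(bl,br,tr,np.linalg.norm(bl-br),np.linalg.norm(br-tr),"mid",(bl+tr)/2)
print("yaw long",np.degrees(np.arctan2(*(bl-br)[::-1]))-90,"short",np.degrees(np.arctan2(*(tr-br)[::-1])))
a,b=f((345,63),48),f((425,71),48);print("bar",a,b,"yaw",np.degrees(np.arctan2(*(a-b)[::-1]))-90)
print("slot",f((415,53),5),f((405,115),5))
# offset of bar along eye x
yaw=np.radians(27.6);ex=np.array([np.cos(yaw),np.sin(yaw)]);c=(bl+tr)/2
for q in (a,b): print("off",(q-c)@ex)
# crop enlarged
im=P["img"][20:150,230:480,::-1];cv2.imwrite("pics/w5.png",cv2.resize(im,None,fx=3,fy=3,interpolation=cv2.INTER_CUBIC))
T=ctrl.capture("top")
for n,z in[("eye",0),("leg_a",17)]:
    for d in ctrl.landmark_of(n,T)[:4]: print(n,round(d["score"],2),np.array(d["point"]),atz(T,d["point"],z)[:2])
E
```

```text
[570.2  54.6] [611.2 -50.6] [658.1 -33.3] 112.95580337573757 50.01355498986474 mid [614.2  10.7]
yaw long 21.318562019192967 short 20.26182186526901
bar [611.   31.7] [626.3  -5.3] yaw 22.489988413907938
slot [640.9  -8. ] [607.9 -22.8]
off 6.970756203730211
off 3.402657355443389
eye 0.95 [257.6 130.4] [768.3  14.5]
leg_a 0.97 [238.9 134.9] [752.  54.]
leg_a 0.76 [273.1 190.5] [629.4 -20.6]
leg_a 0.59 [268.3 124.5] [775.9  -9.2]
leg_a 0.52 [243.1 201.1] [606.3  42.5]
```

View pics/w5.png

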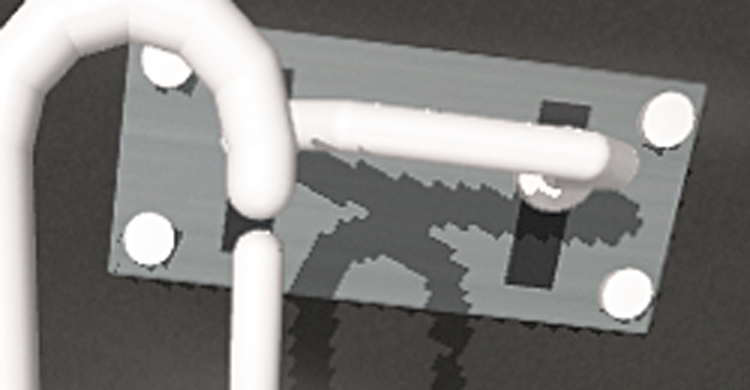

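Plate yaw is about 21.3°, with the leg near (603–608, 40). I'll turn, back off and come down 14 mm short of the leg, to feel for it with the bow.

>>> {"fn": "send_rows", "kwargs": {"targets": [[1,-0.0156,0.0058,0,0,0,0],[1,-0.0156,0.0057,0,0,0,0],[1,0,0,0.005,0,0,0.107],[1,0,0,0.015,0,0,0],[1,0,0,0.015,0,0,0],[1,0,0,0.015,0,0,0],[1,0,0,0.015,0,0,0],[1,0,0,0.012,0,0,0],[1,0,0,0.008,0,0,0],[1,0,0,0,0,0,0]]}}

```text
time_s: 11.75
eef_pos: [488.9, -7.9, 9.9]
ee_rot: [-0.0, 0.983, 0.185, -0.0]
force: [-0.4, -0.9, -2.8]
grip_width: 0.339
grip_force: 59.8
```

```bash
python3 look.py w6
```

```text
[488.9  -7.9   9.9] yaw 21.30486074112264 [-0.4 -0.9 -2.8] 11.75 0.3389038398510776
(array([567.9,  23. , 152.2]), array([-0.3, -0.1, -0.9])) 360.6693245370577
reel_center 0.89 [280. 300.] [486.3  -9.4]
spine 0.66 [231.5 135.8] [545.   32.9]
nose 0.97 [316.3  81.7] [573.9  11. ]
mouth 0.69 [317.2 110.1] [565.    6.9]
```

View pics/w6.png

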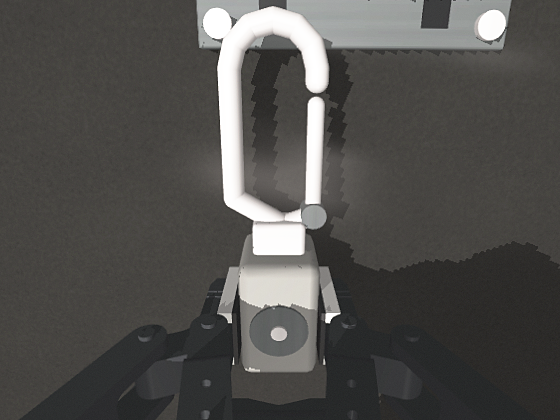

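```bash
python3 - <<'E'
from h import *
np.set_printoptions(precision=1,suppress=True)
P=ctrl.capture("wrist");p,R,s=tool()
M=R.as_matrix()
for n,px,z in[("cornerL",(197,48),5),("cornerR",(508,49),5),("slotR",(435,28),5),("nose",(317,88),17),("bowtop",(272,8),17),("hingepost",(314,215),20),("caseTop",(279,334),36)]:
    v=atz(P,px,z)-p; print(n,v@M[:,0],-(v@M[:,1]))
E
```

```text
cornerL 98.36894450382597 30.97741979209268
cornerR 98.60554238354463 -87.47544842961119
slotR 105.51520886117333 -58.32069057720392
nose 83.96636723267845 -13.640164447107033
bowtop 109.68401757497094 2.34944541496877
hingepost 36.666535316278356 -13.776237024530223
caseTop -7.040824927719717 -0.05398869637980543
```

The plate edge is level in the image at (198,48)–(508,49), so the yaw matches. The leg lies at local y ≈ 2, ahead of the bow. Now advancing to feel for it.

>>> {"fn": "send_rows", "kwargs": {"targets": [[1,0.002,0,0,0,0,0],[1,0.002,0,0,0,0,0],[1,0.002,0,0,0,0,0],[1,0.001,0,0,0,0,0],[1,0.001,0,0,0,0,0],[1,0.0005,0,0,0,0,0],[1,0.0005,0,0,0,0,0],[1,0,0,0,0,0,0],[1,0,0,0,0,0,0],[1,0,0,0,0,0,0]]}}

```text
time_s: 13.45
eef_pos: [497.4, -4.7, 10.3]
ee_rot: [-0.0, 0.983, 0.185, -0.0]
force: [-0.7, 0.2, -1.6]
grip_width: 0.343
grip_force: 59.8
```

>>> {"fn": "send_rows", "kwargs": {"targets": [[1,0.0003,0,0,0,0,0],[1,0.0003,0,0,0,0,0],[1,0.0003,0,0,0,0,0],[1,0.0003,0,0,0,0,0],[1,0,0,0,0,0,0],[1,0,0,0,0,0,0],[1,0,0,0,0,0,0],[1,0,0,0,0,0,0],[1,0,0,0,0,0,0],[1,0,0,0,0,0,0]]}}

```text
time_s: 14.7
eef_pos: [498.6, -4.3, 10.3]
ee_rot: [0.0, 0.983, 0.185, 0.0]
force: [0.8, -0.8, -1.2]
grip_width: 0.339
grip_force: 59.8
```

>>> {"fn": "send_rows", "kwargs": {"targets": [[1,0.0003,0,0,0,0,0],[1,0.0003,0,0,0,0,0],[1,0.0003,0,0,0,0,0],[1,0.0003,0,0,0,0,0],[1,0.0003,0,0,0,0,0],[1,0,0,0,0,0,0],[1,0,0,0,0,0,0],[1,0,0,0,0,0,0],[1,0,0,0,0,0,0],[1,0,0,0,0,0,0]]}}

```text
time_s: 15.95
eef_pos: [500.0, -3.7, 10.3]
ee_rot: [0.0, 0.983, 0.185, 0.0]
force: [0.7, 0.8, -2.2]
grip_width: 0.34
grip_force: 59.8
```

>>> {"fn": "send_rows", "kwargs": {"targets": [[1,0.0003,0,0,0,0,0],[1,0.0003,0,0,0,0,0],[1,0.0003,0,0,0,0,0],[1,0.0003,0,0,0,0,0],[1,0.0002,0,0,0,0,0],[1,0,0,0,0,0,0],[1,0,0,0,0,0,0],[1,0,0,0,0,0,0],[1,0,0,0,0,0,0],[1,0,0,0,0,0,0]]}}

```text
time_s: 17.2
eef_pos: [501.2, -3.2, 10.3]
ee_rot: [-0.0, 0.983, 0.185, 0.0]
force: [0.4, -1.2, -1.7]
grip_width: 0.341
grip_force: 59.8
```

>>> {"fn": "send_rows", "kwargs": {"targets": [[1,0.0003,0,0,0,0,0],[1,0.0003,0,0,0,0,0],[1,0.0003,0,0,0,0,0],[1,0.0003,0,0,0,0,0],[1,0,0,0,0,0,0],[1,0,0,0,0,0,0],[1,0,0,0,0,0,0],[1,0,0,0,0,0,0],[1,0,0,0,0,0,0],[1,0,0,0,0,0,0]]}}

```text
time_s: 18.45
eef_pos: [502.4, -2.8, 10.3]
ee_rot: [0.0, 0.983, 0.185, 0.0]
force: [0.6, -0.1, -2.4]
grip_width: 0.343
grip_force: 59.8
```

>>> {"fn": "send_rows", "kwargs": {"targets": [[1,0.0003,0,0,0,0,0],[1,0.0003,0,0,0,0,0],[1,0.0003,0,0,0,0,0],[1,0.0003,0,0,0,0,0],[1,0,0,0,0,0,0],[1,0,0,0,0,0,0],[1,0,0,0,0,0,0],[1,0,0,0,0,0,0],[1,0,0,0,0,0,0],[1,0,0,0,0,0,0]]}}

```text
time_s: 19.7
eef_pos: [503.5, -2.3, 10.3]
ee_rot: [-0.0, 0.983, 0.185, -0.0]
force: [-0.2, 0.3, -1.8]
grip_width: 0.342
grip_force: 59.8
```

>>> {"fn": "send_rows", "kwargs": {"targets": [[1,0.0003,0,0,0,0,0],[1,0.0003,0,0,0,0,0],[1,0.0003,0,0,0,0,0],[1,0.0001,0,0,0,0,0],[1,0,0,0,0,0,0],[1,0,0,0,0,0,0],[1,0,0,0,0,0,0],[1,0,0,0,0,0,0],[1,0,0,0,0,0,0],[1,0,0,0,0,0,0]]}}

```text
time_s: 20.95
eef_pos: [503.7, -2.1, 10.1]
ee_rot: [-0.0, 0.983, 0.185, -0.001]
force: [-6.3, -3.9, -0.5]
grip_width: 0.343
grip_force: 60.0
```

Contact at about 7 N. Back off, move sideways, and set a firmer grip.

>>> {"fn": "send_rows", "kwargs": {"targets": [[1,-0.004,0,0,0,0,0],[1,-0.0028,0,0,0,0,0],[1,0,0,0,0,0,0],[1,0,-0.008,0,0,0,0],[1,0,-0.009,0,0,0,0],[1,0,-0.009,0,0,0,0],[1,0,-0.005,0,0,0,0],[1,0,0,0,0,0,0],[1,0,0,0,0,0,0],[1,0,0,0,0,0,0]], "squeeze": 110}}

```text
time_s: 22.2
eef_pos: [486.9, 24.2, 10.3]
ee_rot: [0.0, 0.983, 0.185, 0.0]
force: [0.8, 0.5, -2.9]
grip_width: 0.337
grip_force: 108.6
```

>>> {"fn": "send_rows", "kwargs": {"targets": [[1,0.006,0,0,0,0,0],[1,0.006,0,0,0,0,0],[1,0.006,0,0,0,0,0],[1,0.006,0,0,0,0,0],[1,0.006,0,0,0,0,0],[1,0.006,0,0,0,0,0],[1,0.005,0,0,0,0,0],[1,0.0025,0,0,0,0,0],[1,0,0,0,0,0,0],[1,0,0,0,0,0,0]]}}

```text
time_s: 23.45
eef_pos: [527.2, 40.2, 10.3]
ee_rot: [-0.0, 0.983, 0.185, -0.0]
force: [0.5, 0.3, -2.0]
grip_width: 0.331
grip_force: 108.6
```

```bash
python3 - <<'E'
from h import *
np.set_printoptions(precision=2,suppress=True)
p,R,s=tool();M=R.as_matrix();c=np.array([503.5,-2.25])
d=p[:2]-c;ex=M[:2,0];ey=-M[:2,1]
print(p,"adv",d@ex,"side",d@ey,np.array(s["force"]),np.array(s["wrist_torque"]))
P=ctrl.capture("wrist");save(P,"w7")
E
```

```text
[527.18  40.22  10.27] adv 37.493487639995585 side 30.971280473376112 [ 0.46  0.32 -1.97] [0.02 0.04 0.01]
```

View pics/w7.png

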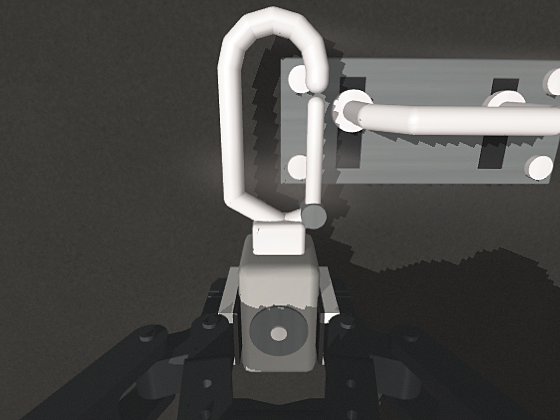

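Wrist view: the leg's foot collar is at (352,111), level with the mouth just below the gate tip (316,97) and about 13 mm outside the gate. Pressing in sideways.

>>> {"fn": "send_rows", "kwargs": {"targets": [[1,0,0.003,0,0,0,0],[1,0,0.003,0,0,0,0],[1,0,0.003,0,0,0,0],[1,0,0.003,0,0,0,0],[1,0,0.003,0,0,0,0],[1,0,0.003,0,0,0,0],[1,0,0.002,0,0,0,0],[1,0,0,0,0,0,0],[1,0,0,0,0,0,0],[1,0,0,0,0,0,0]]}}

```text
time_s: 24.75
eef_pos: [534.3, 21.9, 10.2]
ee_rot: [-0.0, 0.983, 0.185, -0.0]
force: [-0.3, 4.6, -2.0]
grip_width: 0.335
grip_force: 108.7
```

```bash
cat > st.py <<'E'
from h import *
import sys
np.set_printoptions(precision=2,suppress=True)
p,R,s=tool();M=R.as_matrix();c=np.array([503.5,-2.25])
d=p[:2]-c;ex=M[:2,0];ey=-M[:2,1];f=np.array(s["force"])
print(p,"adv",d@ex,"side",d@ey,"f local",f[:2]@ex,f[:2]@ey,f[2],np.array(s["wrist_torque"]),s["time_s"])
P=ctrl.capture("wrist")
if len(sys.argv)>1: save(P,sys.argv[1])
E
python3 st.py w8
```

```text
[534.35  21.92  10.17] adv 37.52676586670633 side 11.29437472215312 f local 1.3577591977582992 4.422902445548709 -1.9791669381724273 [0.83 0.22 0.48] 24.75
```

View pics/w8.png

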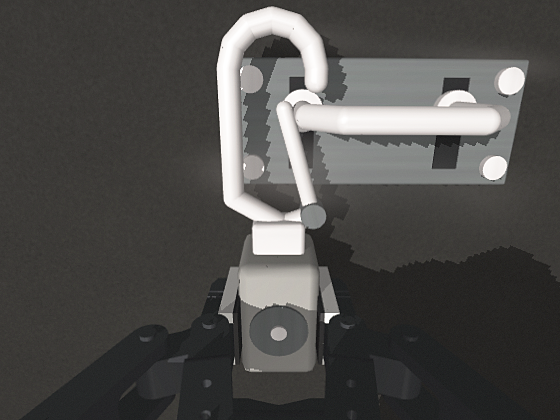

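The gate is swinging in (tip at (285,105)) at 4.5 N and the leg has entered the mouth. Another 7 mm.

>>> {"fn": "send_rows", "kwargs": {"targets": [[1,0,0.0015,0,0,0,0],[1,0,0.0015,0,0,0,0],[1,0,0.0015,0,0,0,0],[1,0,0.0015,0,0,0,0],[1,0,0.001,0,0,0,0],[1,0,0,0,0,0,0],[1,0,0,0,0,0,0],[1,0,0,0,0,0,0],[1,0,0,0,0,0,0],[1,0,0,0,0,0,0]]}}

```text
time_s: 26.05
eef_pos: [536.3, 15.6, 9.9]
ee_rot: [-0.001, 0.983, 0.185, -0.001]
force: [-3.1, 5.2, -2.8]
grip_width: 0.333
grip_force: 108.7
```

```bash
python3 st.py w9
```

```text
[536.35  15.58   9.92] adv 37.08124795105681 side 4.648768690971487 f local -0.9701630473455849 5.944403323068421 -2.7592476202600382 [0.97 0.48 0.45] 26.05
```

View pics/w9.png

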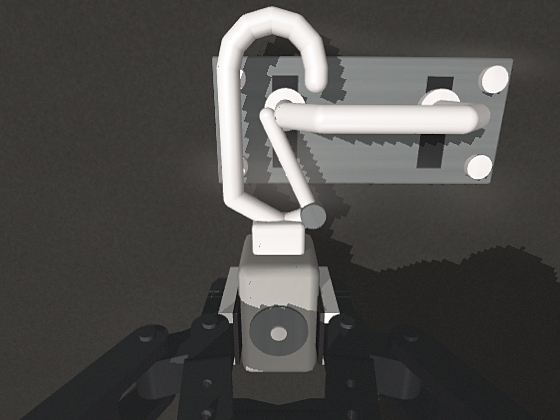

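The leg at (288,110) is inside past the nose (317,80), with the gate open about 0.44 rad. I'll go 1.5 mm deeper and then draw back 11 mm.

>>> {"fn": "send_rows", "kwargs": {"targets": [[1,0,0.0015,0,0,0,0],[1,0,0,0,0,0,0],[1,-0.0015,0,0,0,0,0],[1,-0.0015,0,0,0,0,0],[1,-0.0015,0,0,0,0,0],[1,-0.0015,0,0,0,0,0],[1,-0.0015,0,0,0,0,0],[1,-0.002,0,0,0,0,0],[1,-0.002,0,0,0,0,0],[1,0,0,0,0,0,0]]}}

```text
time_s: 27.35
eef_pos: [527.0, 9.4, 10.4]
ee_rot: [0.0, 0.983, 0.185, 0.0]
force: [0.5, 0.3, -2.9]
grip_width: 0.332
grip_force: 109.1
```

```bash
python3 st.py w10
```

```text
[527.02   9.37  10.38] adv 26.136715976692273 side 2.2902321109466737 f local 0.5448980367566646 0.12000354758194723 -2.910690151753461 [-0.01  0.01  0.01] 27.35
```

View pics/w10.png

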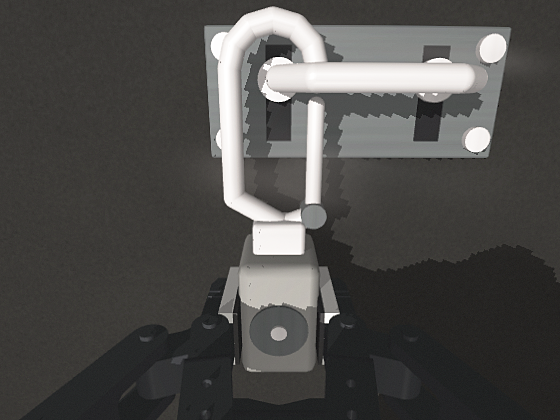

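The gate is shut (straight at column 316 up to the nose) with the leg at (278,80) inside, and no force. Draw back to the bearing.

>>> {"fn": "send_rows", "kwargs": {"targets": [[1,-0.0015,0.001,0,0,0,0],[1,-0.0015,0.0008,0,0,0,0],[1,-0.0015,0,0,0,0,0],[1,-0.0015,0,0,0,0,0],[1,-0.0015,0,0,0,0,0],[1,-0.0012,0,0,0,0,0],[1,-0.0008,0,0,0,0,0],[1,0,0,0,0,0,0],[1,0,0,0,0,0,0],[1,0,0,0,0,0,0]]}}

```text
time_s: 28.65
eef_pos: [518.8, 4.4, 10.3]
ee_rot: [-0.0, 0.983, 0.185, 0.0]
force: [-0.2, -0.5, -1.6]
grip_width: 0.332
grip_force: 109.1
```

>>> {"fn": "send_rows", "kwargs": {"targets": [[1,-0.0003,0,0,0,0,0],[1,-0.0003,0,0,0,0,0],[1,-0.0003,0,0,0,0,0],[1,-0.0002,0,0,0,0,0],[1,0,0,0,0,0,0],[1,0,0,0,0,0,0],[1,0,0,0,0,0,0],[1,0,0,0,0,0,0],[1,0,0,0,0,0,0],[1,0,0,0,0,0,0]]}}

```text
time_s: 29.9
eef_pos: [517.9, 4.0, 10.4]
ee_rot: [0.0, 0.983, 0.185, 0.0]
force: [3.2, 1.8, -2.9]
grip_width: 0.333
grip_force: 109.1
```

>>> {"fn": "send_rows", "kwargs": {"targets": [[1,-0.0002,0,0,0,0,0],[1,-0.0002,0,0,0,0,0],[1,-0.0002,0,0,0,0,0],[1,0,0,0,0,0,0],[1,0,0,0,0,0,0],[1,0,0,0,0,0,0],[1,0,0,0,0,0,0],[1,0,0,0,0,0,0],[1,0,0,0,0,0,0],[1,0,0,0,0,0,0]]}}

```text
time_s: 31.15
eef_pos: [517.8, 3.9, 10.4]
ee_rot: [0.0, 0.983, 0.185, 0.001]
force: [5.4, 2.8, -3.9]
grip_width: 0.332
grip_force: 109.1
```

>>> {"fn": "send_rows", "kwargs": {"targets": [[1,-0.0003,0,0,0,0,0],[1,-0.0002,0,0,0,0,0],[1,-0.0001,0,0,0,0,0],[1,0,0,0,0,0,0],[1,0,0,0,0,0,0],[1,0,0,0,0,0,0],[1,0,0,0,0,0,0],[1,0,0,0,0,0,0],[1,0,0,0,0,0,0],[1,0,0,0,0,0,0]]}}

```text
time_s: 32.4
eef_pos: [517.8, 3.8, 10.5]
ee_rot: [0.0, 0.983, 0.185, 0.001]
force: [9.5, 4.5, -5.6]
grip_width: 0.335
grip_force: 109.0
```

10 N reached; hold it for another call.

>>> {"fn": "send_rows", "kwargs": {"targets": [[1,0,0,0,0,0,0],[1,0,0,0,0,0,0],[1,0,0,0,0,0,0],[1,0,0,0,0,0,0],[1,0,0,0,0,0,0],[1,0,0,0,0,0,0],[1,0,0,0,0,0,0],[1,0,0,0,0,0,0],[1,0,0,0,0,0,0],[1,0,0,0,0,0,0]]}}

```text
time_s: 33.65
eef_pos: [517.8, 3.8, 10.5]
ee_rot: [0.0, 0.983, 0.185, 0.001]
force: [9.9, 4.2, -5.6]
grip_width: 0.33
grip_force: 109.0
```

>>> {"fn": "send_rows", "kwargs": {"targets": [[1,0.001,0,0,0,0,0],[1,0.0015,0,0,0,0,0],[1,0.0015,0,0,0,0,0],[1,0.001,0,0,0,0,0],[1,0,0,0.0015,0,0,0],[1,0,0,0.0015,0,0,0],[1,0,0,0.001,0,0,0],[1,0,0,0,0,0,0],[1,0,0,0,0,0,0],[1,0,0,0,0,0,0]]}}

```text
time_s: 34.9
eef_pos: [521.3, 5.4, 6.3]
ee_rot: [0.0, 0.983, 0.185, 0.0]
force: [-0.7, 0.5, -2.8]
grip_width: 0.333
grip_force: 109.1
```

```bash
python3 st.py
```

```text
[521.33   5.35   6.34] adv 19.37670989478466 side 0.6049625684076432 f local -0.504890046313797 0.6961148659487857 -2.8019926069026155 [ 0.    0.07 -0.02] 34.9
```

>>> {"fn": "send_rows", "kwargs": {"targets": [[1,0,0,0.0004,0,0,0],[1,0,0,0.0004,0,0,0],[1,0,0,0.0002,0,0,0],[1,0,0,0,0,0,0],[1,0,0,0,0,0,0],[1,0,0,0,0,0,0],[1,0,0,0,0,0,0],[1,0,0,0,0,0,0],[1,0,0,0,0,0,0],[1,0,0,0,0,0,0]]}}

```text
time_s: 36.2
eef_pos: [521.3, 5.4, 5.8]
ee_rot: [0.0, 0.983, 0.185, 0.0]
force: [-2.1, -0.6, 5.2]
grip_width: 0.329
grip_force: 110.1
```

On the mat. Release and rise.

>>> {"fn": "send_rows", "kwargs": {"targets": [[0.3,0,0,0,0,0,0],[0.1,0,0,0,0,0,0],[-0.2,0,0,0,0,0,0],[-0.5,0,0,0,0,0,0],[-0.5,0,0,0,0,0,0],[-0.5,0,0,0,0,0,0],[-0.5,0,0,0,0,0,0],[-0.5,0,0,0,0,0,0],[-0.5,0,0,0,0,0,0],[-0.5,0,0,0,0,0,0]]}}

```text
time_s: 37.45
eef_pos: [521.3, 5.4, 5.3]
ee_rot: [0.0, 0.983, 0.185, 0.0]
force: [-0.1, -0.4, 0.6]
grip_width: 0.755
grip_force: 0.0
```

>>> {"fn": "send_rows", "kwargs": {"targets": [[-0.5,0,0,-0.004,0,0,0],[-0.5,0,0,-0.008,0,0,0],[-0.5,0,0,-0.012,0,0,0],[-0.5,0,0,-0.02,0,0,0],[-0.5,0,0,-0.02,0,0,0],[-0.5,0,0,-0.02,0,0,0],[-0.5,0,0,-0.02,0,0,0],[-0.5,0,0,-0.02,0,0,0],[-0.5,0,0,-0.01,0,0,0],[-0.5,0,0,0,0,0,0]]}}

```text
time_s: 38.7
eef_pos: [521.5, 5.3, 139.9]
ee_rot: [0.0, 0.983, 0.185, 0.001]
force: [-0.1, -0.0, -0.1]
grip_width: 0.752
grip_force: 0.0
```

```bash
python3 st.py w11
```

```text
[521.48   5.34 139.89] adv 19.510228382195013 side 0.5402764791069119 f local -0.06225366317824495 0.020669386990336495 -0.08077885272400312 [ 0.01  0.01 -0.  ] 38.7
```

View pics/w11.png

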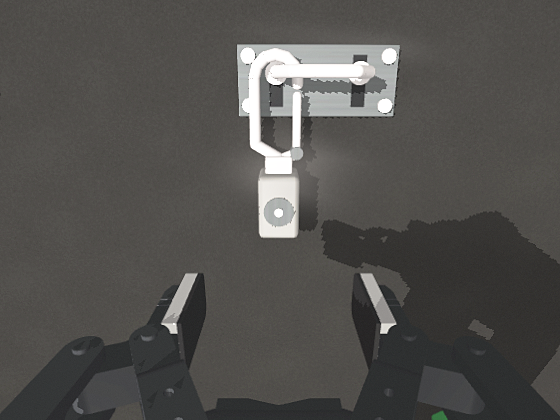

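The reel lies flat on the mat at (278,212). Its hook is round the leg at (276,72), the gate is shut at (297,90–150), and the gripper is clear above. Handing in.

```bash
python3 -c "
from rig import ctrl
print(ctrl.finish_job())"
```

```text
the job is handed in; nothing more can be done
None
```

The reel is clipped to a leg of the anchor eye with its gate shut, held a tug of about 10 N for over a second, and was released lying flat on the mat; the job is handed in at about 39 s.

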